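# Hang the slide carrier on the drying rail between its neighbours

### The job

Lift the slide carrier out of the white trough and hang it on the drying rail in the free place between the two carriers already hanging there: lower it gently through the gap, rest its hook on the bar, and feel along the bar until the hook drops fully home in the notch of the middle saddle. Do not force it, leave the two neighbours hanging where they are and the other things where they stand, and let go.

Things in the scene. Friction and masses are not known exactly. Their poses are not given: they have to be found in the camera images.
- carrier: Steel slide carrier to hang, about 150 g, 177 mm high, upright in the trough at the start. Origin = centre of the basket's underside; z up; +x = the side the hook opens over (its back, away from the robot). Basket 20 mm (x) by 50 mm (y), 70 mm high. When hung home its origin is at z = 20, x = -18 to -14 mm in the rail's frame, upright (leaning back up to 0.05 rad on the stop rod), y along the bar.
- carrier_hook (a point): Middle of the underside of the hook's bend: (16, 0, 116) mm in the carrier's frame. The hook is of 8 mm steel in the plane y = 0: a round rod up at x = 6, a square bar (8 mm wide in y, flat underside) to the back at z = 116 to 124, a round rod down at x = 26 to its tip at z = 100. Its throat is 12 mm wide in x, for the 8 mm bar.
- carrier_tab (a point): Centre of the black flat grip tab on top of the carrier: (6, 0, 150) mm in the carrier's frame. 10 mm thick in x, 22 mm wide in y, from z = 124 to 177. Hold it across its 10 mm thickness (fingers then stay clear of the neighbours), fingertips above z = 128 so that they clear the hook's bar.
- trough: White ceramic open trough, fixed, 44 mm (x) by 74 mm (y) by 46 mm high, walls and floor 5 mm. Origin = centre of its underside, z up; the carrier stands on its inner floor with a few mm of room, turned as the trough is.
- rail: Drying rail stand, fixed and rigid. Origin = centre of the underside of its base plate (110 x 290 x 8 mm); z up, y along the bar, x away from the robot. Flat bar x = -4 to 4, z = 124 to 136 mm, between posts at y = +-130 (z up to 142). A stop rod at z = 45, front at x = -5, meets the baskets' backs (lower them with origin x = -18 to -15): hook tip goes behind the bar (+x), basket in front.
- rail_mid (a point): Middle of the bar's top edge, z = 136 mm. Grey saddles (middle one 60 mm long in y, outer 40), 8 mm thick, flat top z = 144 mm, sit on the bar; each has a notch in its middle, 11 mm wide in y, down to z = 136. The middle saddle is screwed fast anywhere within 12 mm of here in y, not measured: feel for it, pressing 2 to 6 N; over 20 N is too much. On the flat top the hook is 8 mm above home.
- left_carrier: Same shape, axes and origin as carrier; hangs with its hook home in the fixed notch 66 mm left (+y) of the bar's middle: origin about (-16, +66, 20) mm in the rail's frame. Loose: a push shifts or unhooks it.
- right_carrier: Same shape, axes and origin as carrier; hangs with its hook home in the fixed notch 66 mm right (-y) of the bar's middle: origin about (-16, -66, 20) mm in the rail's frame. Loose: a push shifts or unhooks it. Between the two neighbours' baskets the free gap is 82 mm.
- cup: Bystander: small lidded specimen cup, 64 mm wide, 66 mm high; origin at the centre of its underside.
- timer_1: Bystander: flat white bench timer, 66 x 66 x 19 mm; origin at the centre of its underside.
- tape: Bystander: roll of tape lying flat, 94 x 92 x 48 mm; origin at the centre of its underside.
Not all that is in view belongs to the job. Leave any orange look-alike of the carrier alone. What is shaped like the left_carrier but purple is not meant.

How it is judged:
By the outcome, as a careful person would: the job done as asked, in the order asked, and still so for the second after the job is handed in, with the robot touching nothing.
It also fails if it takes over 72 s, if anything falls off the work surface, if the arm or the gripper's body presses on something with over 40 N, if the wrist force passes 120 N, or if a joint passes its speed limit or range.

### The arm

A 6-joint arm with a two-finger parallel gripper is mounted at the origin on a cart in front of the work surface, level with it; the furniture and walls round the work are solid. World frame = base frame: x ahead of the robot, y to its left, z up, the work surface at z = 0. Lengths are in m, angles in rad, forces in N, time in s.
With the tool pointing down it reaches from about 0.35 to 0.975 m from the base axis. Payload 4.9 kg.
Tool frame: the origin (TCP) lies at the very end of the fingers, on their centre line; the grasp point (between the pads) lies 19 mm behind it; z points along the fingers, y is the line along which they close (so a half turn about z gives the same grasp; the last joint's range is limited). The gripper opens to 85 mm and grips with 20 to 120 N. Pads are 22 mm wide; open, the fingers measure 114 mm over their backs; the gripper's body (76 mm by 85 mm) begins 54 mm behind the grasp point. The pads swing forward as they close: fully open they stand 13 mm farther back than shut.
Start: joints at [-1.422, 0.053, 1.613, -0, 1.476, -0.119], TCP at [0.165, -0.603, 0.231] pointing down, gripper open.
Joint ranges: [-3.01, 3.01], [-1.01, 2.22], [0.06, 2.58], [-1.02, 4.17], [0.09, 2.62], [-3.14, 3.14]. Speed limits (rad/s): [2.57, 2.57, 3.14, 3.14, 3.14, 3.14].

### API

Orientations are given as a unit quaternion [w, x, y, z].
In Python, from plant import manip gives the robot as it stands.
- The arm moves only by the tool move_arm, never from a script. Its argument "plan" is a list that holds one entry, the list of rows, each a list of 7 numbers: the shift along the tool's x, y, z as a fraction of full scale, then the turn, a rotation vector about the tool's x, y, z as a fraction of full scale, then the closure, from 0 (fully open) to 1 (shut). In form: [[[dx, dy, dz, wx, wy, wz, fingers], ...]]. A call has exactly 10 rows; each row shifts and turns the commanded pose from where the row before left it, along the tool's axes as they then stand; what a row does not reach is not made up. Full scale, the value 1, is 0.12 m for a shift and 0.15 rad for a turn. A row lasts 1/8 s, in which the tool goes at most 62.5 mm and 10.7 degrees, less where a joint would pass 70% of its speed; a pose out of reach is approached as far as the arm can. A call with a number of a shift or a turn outside -1 to 1 is refused whole. A call with a gripper value outside its range is refused whole. The fingers move at their own pace and stop on an object; the grip force is fixed at half the most. Time passes only in rows, so rows that do not move let the fingers close, or fill a call up. It gives the time, the measured TCP pose, the force, the opening and the grip force at its end, in the units of the state.
- manip.state(): the state, without advancing time (a new reading comes with each control period).
- manip.grab_frame(name): name is "scene" or "side" or "wrist"; returns a dict with "pixels" (384x512x3 uint8, blue, green, red), "depth" (384x512 float32, m along the optical axis (not along the pixel's ray), 0 where there is no reading), "vfov" (degrees; the focal length in pixels is half the picture's height over the tangent of half this angle, whatever the lens; pixels are square), "cx", "cy" (the principal point, pixels), "view" (4x4, takes a point from world to camera coordinates). Camera axes: x right, y down, z forward; pixel columns grow to the right and rows downward; lengths in m; the calibration is good to about 2 mm. The wrist camera is an equidistant fisheye: a pixel r from the principal point sees the ray r / f radians off the axis. A picture is of the moment at which its call begins.
- manip.job_done(): hands the job in; it is judged then, once.
The state is a dict: "time": time; "joint_pos": joint angles; "joint_vel": joint speeds; "joint_efforts": joint torques, N m; "tool_pos": TCP position; "tool_rot": TCP orientation; "contact_force": force on the tool from outside, world axes, zero at the start; "ft_torque": the same for the moment, N m; "gripper_width": opening from 0.0 (shut) to 1.0 (fully open); "grasp_force": force on a finger pad.
Only numpy, scipy, OpenCV 4.12 (cv2) and the standard library are available. Lean on these libraries where they do the work, as an engineer would, in place of code of your own. Each camera call takes 0.05 s, during which the arm holds its last target. There are 200 camera calls.

## Working session

There is one attempt and no reset: what is moved stays moved. The work goes in short steps, Python scripts to look and compute and a tool call to move; the robot and the scene stay as the last step left them, time stands still between calls to the robot, and variables do not carry over. Pictures are saved under pics/ and viewed, at most 10 in all, crops included, and the job is handed in when it is done.

Besides the shell and the picture viewer there is one more tool, called after "Emit:" as a command line: name --argument value ..., lists and objects as JSON in quotes. move_arm: Moves the arm, as the interface text tells. Its arguments: {"type":"object","properties":{"plan":{"type":"array"}},"required":["plan"]}

```bash
mkdir -p pics; ls; cat > h.py <<'E'
import numpy as np,cv2
from plant import manip
def grab(n):
    f=manip.grab_frame(n); return f
def pts(f):
    d=f["depth"];h,w=d.shape;F=h/2/np.tan(np.radians(f["vfov"])/2)
    u,v=np.meshgrid(np.arange(w),np.arange(h))
    p=np.stack([(u-f["cx"])/F*d,(v-f["cy"])/F*d,d,np.ones_like(d)],-1)
    P=p@np.linalg.inv(np.array(f["view"])).T
    return P[...,:3]
def st():
    s=manip.state()
    for k in("time","tool_pos","tool_rot","contact_force","ft_torque","gripper_width","grasp_force","joint_pos"):print(k,np.round(s[k],4))
    return s
E
python3 - <<'E'
from h import *
st()
a=grab("scene");b=grab("side")
np.savez("f0.npz",sp=a["pixels"],sd=pts(a),bp=b["pixels"],bd=pts(b))
for n,f in(("scene",a),("side",b)):
    cv2.imwrite(f"pics/{n}0.png",cv2.resize(f["pixels"],(800,600)))
    print(n,f["vfov"],f["cx"],f["cy"],np.round(np.linalg.inv(f["view"]),3).tolist())
E
```

```text
pics
time 0.0
tool_pos [ 0.1653 -0.6021  0.2301]
tool_rot [-0.001   0.991   0.1335 -0.    ]
contact_force [-0.0471  0.0894 -0.5735]
ft_torque [-0.0257 -0.0548 -0.0146]
gripper_width 0.9992
grasp_force 0.0
joint_pos [-1.422   0.0533  1.6143 -0.      1.476  -0.119 ]
scene 46.96878824059558 247.42997976218138 201.10920877221776 [[0.896, -0.316, 0.313, 0.18], [-0.445, -0.623, 0.643, -0.89], [-0.008, -0.715, -0.699, 0.914], [0.0, 0.0, 0.0, 1.0]]
side 44.09869907616743 254.12008915889297 204.86189972446238 [[0.996, -0.019, 0.086, 0.461], [-0.086, -0.425, 0.901, -1.214], [0.019, -0.905, -0.425, 0.643], [0.0, 0.0, 0.0, 1.0]]
```

View pics/scene0.png

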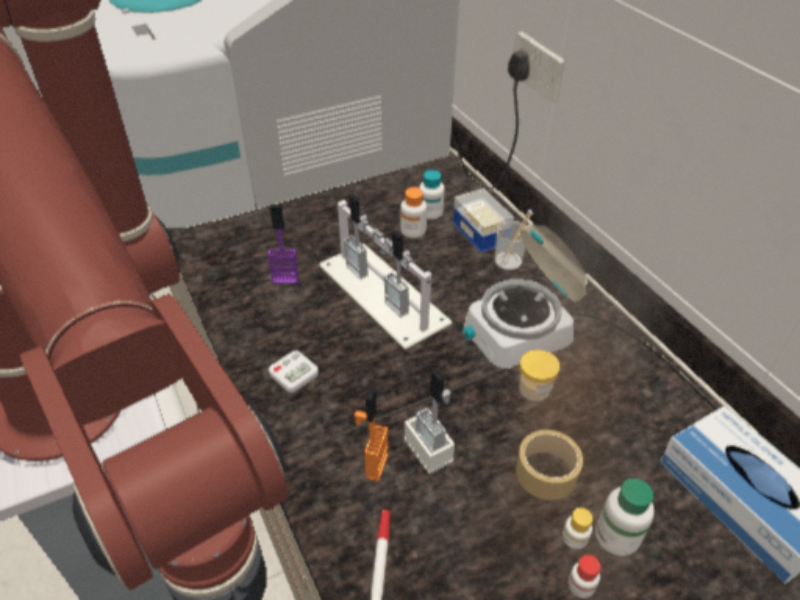

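View pics/side0.png

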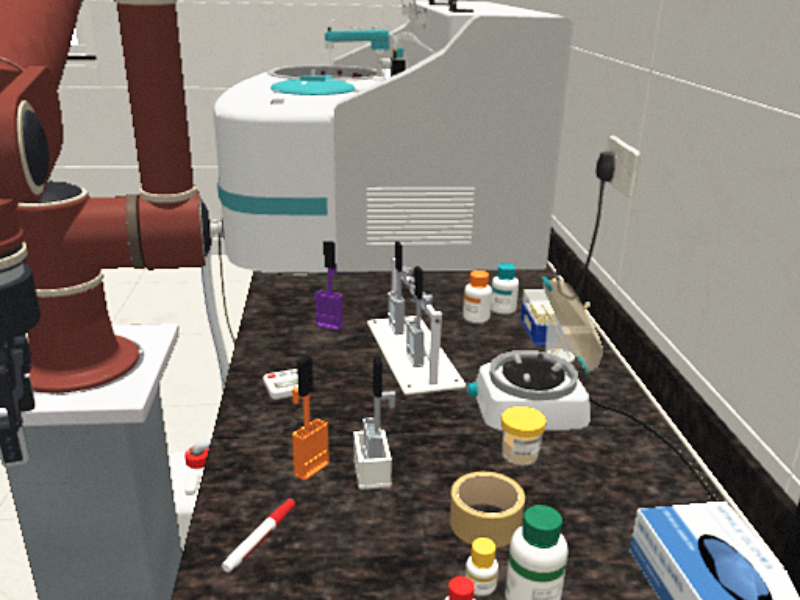

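Scene view (800x600): the steel carrier in the white trough is at (430,430), with its tab at (437,385). The orange look-alike is at (376,440) and the purple one at (283,255). The rail is at (385,285), with steel neighbours at (355,250) and (398,290). The target is the steel one in the trough; I'll confirm it in a crop and measure.

```bash
python3 - <<'E'
from h import *
z=np.load("f0.npz");
c1=cv2.resize(z["sp"][225:310,220:300],None,fx=5,fy=5,interpolation=cv2.INTER_CUBIC)
c2=cv2.resize(z["sp"][120:225,200:295],(385,425),interpolation=cv2.INTER_CUBIC)
cv2.imwrite("pics/crop.png",np.hstack([c1[:425],c2]))
S=.64
def box(P,img,u0,u1,v0,v1):
    a,b,c,d=[int(round(k*S)) for k in(u0,u1,v0,v1)]
    p=P[c:d,a:b].reshape(-1,3);q=img[c:d,a:b].reshape(-1,3).astype(int);return p,q
def rep(n,p):
    if len(p)<4:print(n,len(p));return
    r=cv2.minAreaRect((p[:,:2]*1000).astype(np.float32))
    print(n,len(p),"mean",np.round(p.mean(0)*1000,1),"rect",np.round(r[0],1),np.round(r[1],1),round(r[2],1),"z",np.round(np.percentile(p[:,2],[2,50,98])*1000,1))
for nm,P,I,tb,tr,rl in(("scene",z["sd"],z["sp"],(425,452,370,405),(400,460,405,475),(315,455,245,350)),("side",z["bd"],z["bp"],(370,386,352,400),(350,396,425,492),(365,468,315,395))):
    p,q=box(P,I,*tb);m=(q.max(1)<70)&(p[:,2]>.1)&(p[:,2]<.2);rep(nm+" tab",p[m])
    p,q=box(P,I,*tr);m=(p[:,2]>.043)&(p[:,2]<.049)&(q.min(1)>110);rep(nm+" rim",p[m])
    p,q=box(P,I,*rl);m=(p[:,2]>.004)&(p[:,2]<.012)&(q.min(1)>140);rep(nm+" base",p[m])
# high points of rail from both
for nm,P in(("scene",z["sd"]),("side",z["bd"])):
    u=(330,440,185,335) if nm=="scene" else (385,445,235,385)
    p,q=box(P,z["sp"] if nm=="scene" else z["bp"],*u)
    m=(p[:,2]>.120)&(p[:,2]<.146)&(q.min(1)>70);rep(nm+" bar",p[m])
    m=(p[:,2]>.148)&(p[:,2]<.19)&(q.max(1)<70)
    t=p[m];_,l,cc=cv2.kmeans((t[:,:2]*1000).astype(np.float32),2,None,(3,20,.1),3,0)
    for i in(0,1):rep(nm+" nbtab",t[l[:,0]==i])
E
```

```text
scene tab 153 mean [ 515.5 -357.2  160.9] rect [ 517.3 -354.6] [10.4 22.4] 5.1 z [132.  162.5 183.5]
scene rim 144 mean [ 505.3 -361.3   45.7] rect [ 510.  -353.7] [44.2 75.9] 6.9 z [43.1 45.6 48.8]
scene base 1513 mean [598.8 -16.2   8. ] rect [607.5   5.7] [113.9 291.4] 9.4 z [ 4.5  8.  11.4]
side tab 151 mean [ 517.8 -359.8  160.5] rect [ 518.1 -355.1] [ 9.4 26.3] 5.7 z [131.7 161.2 183.3]
side rim 149 mean [ 511.4 -362.1   46.1] rect [ 511.7 -353.9] [43.8 75.8] 3.7 z [43.3 46.1 48.5]
side base 1139 mean [602.9 -33.4   8.7] rect [653.9  12.1] [205.6 293. ] 9.2 z [ 4.9  8.8 11.4]
scene bar 428 mean [606.3  -8.8 134.5] rect [603.9   3.4] [ 29.3 275.2] 10.8 z [121.2 135.1 145.1]
scene nbtab 67 mean [580.7  63.5 170. ] rect [580.   66.5] [ 9.2 23.9] 20.7 z [149.1 170.4 189. ]
scene nbtab 78 mean [602.4 -66.3 169.6] rect [604.2 -64.4] [11.5 21.5] 5.7 z [149.1 170.  187.5]
side bar 300 mean [610.2 -10.4 133.9] rect [607.3 107.5] [470.5 106.8] 84.1 z [120.4 134.9 145.4]
side nbtab 78 mean [605.  -67.3 170.6] rect [602.2 -62.4] [10.9 26.3] 31.9 z [149.8 170.9 189. ]
side nbtab 54 mean [581.6  63.1 169.4] rect [581.9  65.1] [ 7.1 23.9] 7.6 z [149.3 169.2 187.8]
```

View pics/crop.png

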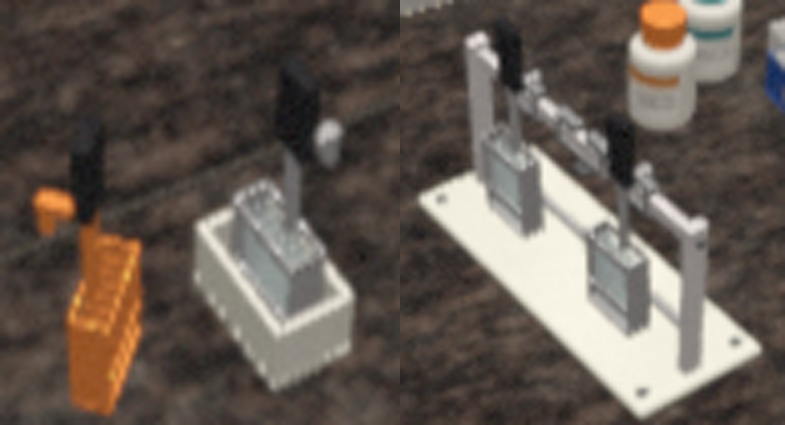

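The crop confirms it: the steel carrier stands in the white trough with its hook opening to the back, and the orange one stands free to its left. The rail has its free middle place between the two grey carriers. Next I rotate and lift.

Emit:
move_arm --plan '[[[0,0,-0.06,0,0,-0.93,0.4],[0,0,-0.06,0,0,-0.93,0.4],[0,0,-0.06,0,0,-0.93,0.4],[0,0,-0.06,0,0,-0.93,0.4],[0,0,-0.06,0,0,-0.93,0.4],[0,0,-0.06,0,0,-0.93,0.4],[0,0,-0.06,0,0,-0.93,0.4],[0,0,-0.06,0,0,-0.93,0.4],[0,0,-0.06,0,0,-0.93,0.4],[0,0,-0.06,0,0,-0.93,0.4]]]'

```text
time: 1.35
tool_pos: [0.1653, -0.6024, 0.3028]
tool_rot: [-0.001, 0.672, 0.74, 0.0]
contact_force: [-0.5, 0.3, 0.2]
gripper_width: 0.602
grasp_force: 0.0
```

```bash
cat >> h.py <<'E'
from scipy.spatial.transform import Rotation as R
def go(target,yaw=None):
    """shift needed in tool axes in units of full scale; yaw = wanted angle of tool y in world"""
    s=manip.state();q=np.array(s["tool_rot"]);r=R.from_quat(q[[1,2,3,0]])
    print("tool shift/0.12:",np.round(r.inv().apply(np.array(target)-s["tool_pos"])/.12,3))
    if yaw is not None:
        t=R.from_euler("z",yaw)*R.from_matrix(np.array([[0,1,0],[1,0,0],[0,0,-1.]]))
        print("turn/0.15:",np.round((r.inv()*t).as_rotvec()/.15,3))
E
python3 - <<'E'
from h import *
s=st(); go([.517,-.355,.300],.09)
z=np.load("f0.npz")
p=z["sd"][250:310,230:250].reshape(-1,3);m=(p[:,2]>.13)&(p[:,2]<.2);print("orange tab",np.round(p[m].mean(0),3),p[m][:,:2].max(0))
E
```

```text
time 1.35
tool_pos [ 0.1653 -0.6024  0.3028]
tool_rot [-5.000e-04  6.722e-01  7.404e-01  4.000e-04]
contact_force [-0.5316  0.2781  0.1912]
ft_torque [-0.0029 -0.0083  0.0183]
gripper_width 0.6018
grasp_force 0.0
joint_pos [-1.422   0.0205  1.528  -0.      1.5944 -1.5186]
tool shift/0.12: [1.77  3.116 0.025]
turn/0.15: [-0.001 -0.009  0.044]
orange tab [ 0.419 -0.344  0.158] [ 0.43002312 -0.33531164]
```

Emit:
move_arm --plan '[[[0.2,0.346,0,0,0,0,0.5],[0.2,0.346,0,0,0,0,0.5],[0.2,0.346,0,0,0,0,0.5],[0.2,0.346,0,0,0,0,0.5],[0.2,0.346,0,0,0,0,0.5],[0.2,0.346,0,0,0,0,0.5],[0.2,0.346,0,0,0,0,0.5],[0.2,0.346,0,0,0,0,0.5],[0.17,0.348,0,0,0,0.05,0.5],[0,0,0,0,0,0,0.5]]]'

```text
time: 2.6
tool_pos: [0.52, -0.3547, 0.3023]
tool_rot: [-0.001, 0.675, 0.738, 0.0]
contact_force: [-1.0, -0.0, 0.2]
gripper_width: 0.497
grasp_force: 0.0
```

```bash
cat >> h.py <<'E'
def wpts(f):
    d=f["depth"];h,w=d.shape;F=h/2/np.tan(np.radians(f["vfov"])/2)
    u,v=np.meshgrid(np.arange(w),np.arange(h));x=u-f["cx"];y=v-f["cy"];r=np.hypot(x,y)+1e-9;t=np.tan(np.minimum(r/F,1.5))
    p=np.stack([x/r*t*d,y/r*t*d,d,np.ones_like(d)],-1)
    return (p@np.linalg.inv(np.array(f["view"])).T)[...,:3]
def rep(n,p):
    if len(p)<4:print(n,len(p));return
    r=cv2.minAreaRect((p[:,:2]*1000).astype(np.float32))
    print(n,len(p),"mean",np.round(p.mean(0)*1000,1),"rect",np.round(r[0],1),np.round(r[1],1),round(r[2],1),"z",np.round(np.percentile(p[:,2],[2,50,98])*1000,1))
E
python3 - <<'E'
from h import *
s=st(); f=grab("wrist");P=wpts(f);q=f["pixels"];cv2.imwrite("pics/w1.png",cv2.resize(q,(800,600)))
np.savez("w1.npz",P=P,q=q);print(np.round(np.linalg.inv(f["view"]),3).tolist(),f["vfov"])
near=(abs(P[...,0]-.515)<.04)&(abs(P[...,1]+.355)<.055)
rep("rim",P[near&(P[...,2]>.042)&(P[...,2]<.05)&(q.min(2)>110)])
rep("tabtop",P[near&(P[...,2]>.172)&(P[...,2]<.19)&(q.max(2)<90)])
rep("hookbar",P[near&(P[...,2]>.118)&(P[...,2]<.134)&(q.max(2)>60)])
rep("basket",P[near&(P[...,2]>.065)&(P[...,2]<.082)])
E
```

```text
time 2.6
tool_pos [ 0.52   -0.3547  0.3023]
tool_rot [-8.000e-04  6.751e-01  7.378e-01  2.000e-04]
contact_force [-1.028  -0.0104  0.1572]
ft_torque [ 0.0437 -0.0169 -0.0144]
gripper_width 0.4974
grasp_force 0.0
joint_pos [-7.1700e-01  3.2000e-02  1.5170e+00  4.0000e-04  1.5941e+00 -8.0570e-01]
[[0.996, 0.084, 0.027, 0.514], [0.089, -0.948, -0.306, -0.275], [-0.001, 0.307, -0.952, 0.446], [0.0, 0.0, 0.0, 1.0]] 65.70646984690485
rim 570 mean [ 509.1 -344.6   46.4] rect [ 511.3 -350.4] [44.5 73.6] 3.2 z [43.1 46.6 48.9]
tabtop 250 mean [ 518.1 -350.3  181.9] rect [ 518.3 -351.2] [ 9.4 21.6] 4.7 z [174.3 182.4 184. ]
hookbar 143 mean [ 532.4 -348.9  129. ] rect [ 527.9 -348.6] [11.7 29.3] 76.2 z [123.  129.5 132.1]
basket 221 mean [ 508.9 -347.4   72.6] rect [ 511.7 -352.1] [19.1 49.2] 4.7 z [65.6 74.2 78. ]
```

View pics/w1.png

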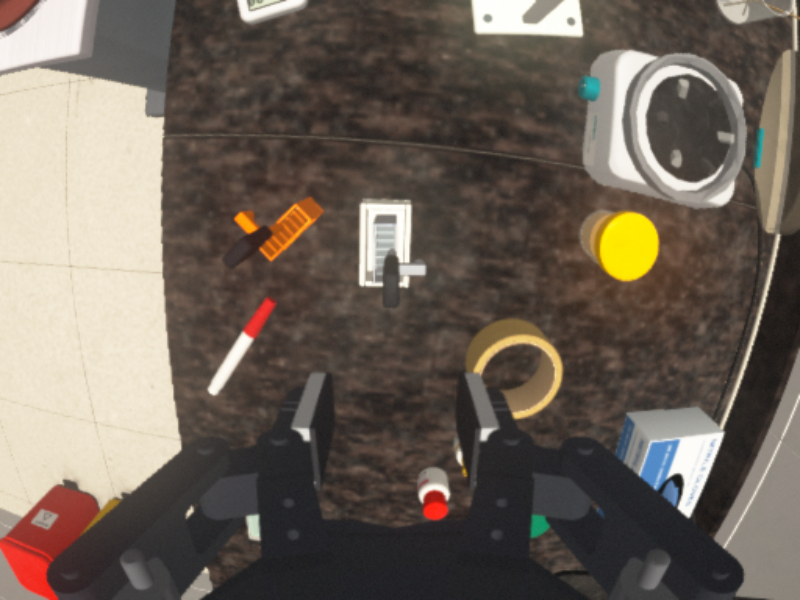

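The wrist view shows the tab at (391,283), between the open fingers' lines, with the orange one well clear at (265,240). I descend and then grip.

```bash
python3 - <<'E'
from h import *
go([.518,-.353,.138],.086)
E
```

```text
tool shift/0.12: [ 0.023 -0.002  1.37 ]
turn/0.15: [-0.009 -0.006  0.006]
```

Emit:
move_arm --plan '[[[0.02,0,0.19,0,0,0,0.5],[0,0,0.19,0,0,0,0.5],[0,0,0.19,0,0,0,0.5],[0,0,0.19,0,0,0,0.5],[0,0,0.19,0,0,0,0.5],[0,0,0.19,0,0,0,0.5],[0,0,0.15,0,0,0,0.5],[0,0,0.08,0,0,0,0.5],[0,0,0,0,0,0,0.5],[0,0,0,0,0,0,0.5]]]'

```text
time: 3.9
tool_pos: [0.5185, -0.3549, 0.14]
tool_rot: [0.001, 0.677, 0.736, 0.0]
contact_force: [-0.2, 0.4, -0.0]
gripper_width: 0.501
grasp_force: 0.0
```

```bash
python3 - <<'E'
from h import *
st();go([.518,-.353,.138],.086)
f=grab("side");cv2.imwrite("pics/s1.png",cv2.resize(f["pixels"][200:330,180:310],(600,600),interpolation=cv2.INTER_CUBIC))
E
```

```text
time 3.9
tool_pos [ 0.5185 -0.3549  0.14  ]
tool_rot [0.0009 0.6766 0.7363 0.    ]
contact_force [-0.1663  0.4384 -0.0384]
ft_torque [ 0.0477  0.0413 -0.0173]
gripper_width 0.5009
grasp_force 0.0
joint_pos [-0.7186  0.1298  1.6869  0.      1.323  -0.8031]
tool shift/0.12: [ 0.016 -0.003  0.017]
turn/0.15: [ 0.008  0.009 -0.01 ]
```

View pics/s1.png

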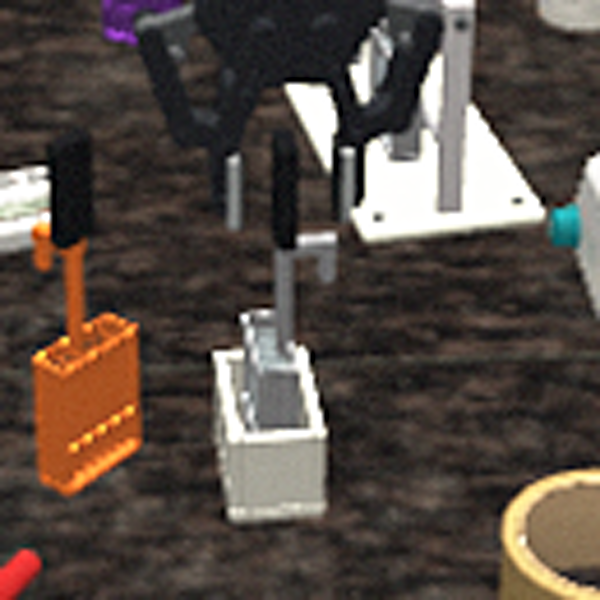

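The tab at (286,188) stands midway between the pads at (235,190) and (347,185), and the fingertips are above the hook bar. I close.

Emit:
move_arm --plan '[[[0.01,0,0,0,0,0,0.6],[0,0,0,0,0,0,0.7],[0,0,0,0,0,0,0.8],[0,0,0,0,0,0,0.85],[0,0,0,0,0,0,0.9],[0,0,0,0,0,0,1],[0,0,0,0,0,0,1],[0,0,0,0,0,0,1],[0,0,0,0,0,0,1],[0,0,0,0,0,0,1]]]'

```text
time: 5.2
tool_pos: [0.5179, -0.3533, 0.139]
tool_rot: [0.0, 0.677, 0.736, -0.0]
contact_force: [-0.0, 0.1, 1.7]
gripper_width: 0.114
grasp_force: 58.5
```

Gripped (0.114 × 85 ≈ 9.7 mm, the tab's thickness). I lift straight up.

Emit:
move_arm --plan '[[[0,0,-0.05,0,0,0,1],[0,0,-0.1,0,0,0,1],[0,0,-0.15,0,0,0,1],[0,0,-0.2,0,0,0,1],[0,0,-0.3,0,0,0,1],[0,0,-0.3,0,0,0,1],[0,0,-0.3,0,0,0,1],[0,0,-0.3,0,0,0,1],[0,0,-0.1,0,0,0,1],[0,0,0,0,0,0,1]]]'

```text
time: 6.45
tool_pos: [0.5181, -0.3534, 0.3561]
tool_rot: [0.001, 0.677, 0.736, 0.0]
contact_force: [0.1, 1.5, -0.3]
gripper_width: 0.11
grasp_force: 58.4
```

```bash
python3 - <<'E'
from h import *
s=st();T=s["tool_pos"]
f=grab("wrist");P=wpts(f);q=f["pixels"];np.savez("w2.npz",P=P,q=q)
g=grab("side");Q=pts(g)
tz=T[2]-.134
for n,A in(("w",P),("s",Q)):
    near=(abs(A[...,0]-T[0])<.04)&(abs(A[...,1]-T[1])<.05)
    rep(n+"basket",A[near&(A[...,2]>tz-.004)&(A[...,2]<tz+.074)])
    rep(n+"baskettop",A[near&(A[...,2]>tz+.06)&(A[...,2]<tz+.074)])
    rep(n+"hook",A[near&(A[...,2]>tz+.098)&(A[...,2]<tz+.127)&(A[...,0]>T[0]+.012)])
cv2.imwrite("pics/w2.png",np.hstack([cv2.resize(q,(400,300)),cv2.resize(g["pixels"][60:260,170:370],(300,300))]))
th=.164;O=np.array([.607,.005]);go([.518,-.353,.36],th)
c=O+np.array([[np.cos(th),-np.sin(th)],[np.sin(th),np.cos(th)]])@np.array([-.010-.06,0]);go([*c,.36])
E
```

```text
time 6.45
tool_pos [ 0.5181 -0.3534  0.3561]
tool_rot [0.001  0.6766 0.7364 0.    ]
contact_force [ 0.0538  1.5077 -0.3062]
ft_torque [ 0.0133 -0.0056 -0.0464]
gripper_width 0.1095
grasp_force 58.424
joint_pos [-0.7172  0.0128  1.449   0.      1.6778 -0.8018]
wbasket 1655 mean [ 511.  -344.2  277.8] rect [ 512.9 -351.5] [19.9 49.4] 4.6 z [231.9 282.1 293.6]
wbaskettop 829 mean [ 510.6 -346.5  288.7] rect [ 512.6 -351.5] [19.4 49.3] 4.4 z [282.4 287.5 293.9]
whook 386 mean [ 537.2 -348.1  342. ] rect [ 536.6 -350. ] [12.3  8.2] 6.4 z [327.3 345.5 347.8]
sbasket 525 mean [ 512.2 -365.5  262. ] rect [ 512.7 -354.1] [20.6 55.5] 5.3 z [223.5 264.  291.3]
sbaskettop 149 mean [ 512.8 -356.8  287.3] rect [ 512.3 -354.1] [20.  53.3] 6.3 z [282.3 286.8 293.8]
shook 60 mean [ 537.4 -354.1  336.1] rect [ 537.  -354.4] [ 7.1 11.6] 85.9 z [323.1 337.5 345.4]
tool shift/0.12: [-0.001  0.004 -0.058]
turn/0.15: [-0.012 -0.014 -0.529]
tool shift/0.12: [ 2.862  0.413 -0.053]
```

View pics/w2.png

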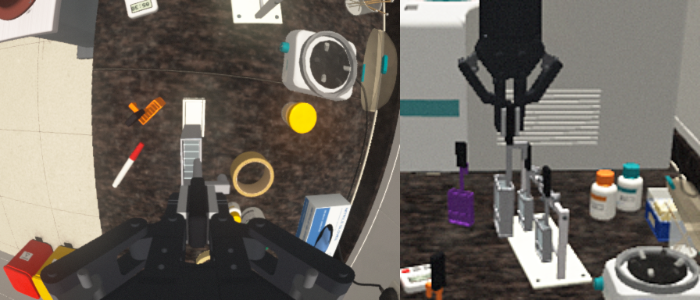

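The carrier is held upright with its origin about 5.5 mm in front of the tool and 134 mm below it. I turn it to the rail's yaw and carry it to the front of the rail.

Emit:
move_arm --plan '[[[0,0,0,0,0,-0.27,1],[0,0,0,0,0,-0.26,1],[0.2,0.05,0,0,0,0,1],[0.38,0.08,0,0,0,0,1],[0.42,0.09,0,0,0,0,1],[0.42,0.1,0,0,0,0,1],[0.42,0.1,0,0,0,0,1],[0.42,0.1,0,0,0,0,1],[0.37,0.08,0,0,0,0,1],[0.2,0.03,0,0,0,0,1]]]'

```text
time: 7.8
tool_pos: [0.536, -0.0026, 0.3535]
tool_rot: [-0.001, 0.646, 0.763, -0.0]
contact_force: [-0.3, -1.1, -1.7]
gripper_width: 0.104
grasp_force: 58.5
```

```bash
cat > rail.py <<'E'
from h import *
s=st();np.set_printoptions(suppress=True)
F={"w":grab("wrist"),"c":grab("scene"),"s":grab("side")}
T=np.array(s["tool_pos"])
for n,f in F.items():
    P=wpts(f) if n=="w" else pts(f);q=f["pixels"];np.savez(f"r_{n}.npz",P=P,q=q)
    th=.164;c,sn=np.cos(th),np.sin(th)
    L=P.copy();L[...,0]=c*(P[...,0]-.607)+sn*(P[...,1]-.005);L[...,1]=-sn*(P[...,0]-.607)+c*(P[...,1]-.005)
    L[...,2]=P[...,2]
    near=(abs(L[...,0])<.07)&(abs(L[...,1])<.16)
    rep(n+" base",L[near&(abs(P[...,2]-.008)<.004)&(q.min(2)>140)])
    # bar top & saddles: thin strip away from own carrier
    m=near&(L[...,2]>.132)&(L[...,2]<.148)&(q.min(2)>60)&(abs(L[...,0])<.012)
    rep(n+" bartop",L[m])
    a=L[m&(L[...,2]>.14)&(L[...,2]<.147)];
    if len(a):
        rep(n+" saddletop",a);k=np.polyfit(a[:,1],a[:,0],1);print(" slope",k)
        print(" y hist z>140",np.histogram(a[:,1]*1000,np.arange(-130,135,5))[0])
    for sg in(1,-1):
        mm=near&(abs(L[...,1]-sg*.066)<.035)&(L[...,2]>.15)&(q.max(2)<80)&(abs(L[...,0]+.01)<.02)
        rep(n+" nbtab",L[mm]); rep(n+" nbbasket",L[near&(abs(L[...,1]-sg*.066)<.035)&(L[...,2]>.025)&(L[...,2]<.092)&(L[...,0]<0)&(q.min(2)>50)])
E
python3 rail.py; python3 - <<'E'
import sys;sys.path.insert(0,".")
import numpy as np,cv2
q=np.load("r_w.npz")["q"];c=np.load("r_c.npz")["q"]
cv2.imwrite("pics/w3.png",np.vstack([cv2.resize(q[40:280,100:420],(800,600))[:, :]]))
E
```

```text
time 7.8
tool_pos [ 0.536  -0.0026  0.3535]
tool_rot [-1.100e-03  6.458e-01  7.635e-01 -3.000e-04]
contact_force [-0.2617 -1.1297 -1.6886]
ft_torque [-0.022  -0.0137  0.0337]
gripper_width 0.1041
grasp_force 58.4604
joint_pos [-1.4400e-01 -2.0200e-01  1.6539e+00  7.0000e-04  1.6919e+00 -3.1060e-01]
w base 6554 mean [-6.4 16.7  8.8] rect [0.6 3.1] [109.7 288.6] 0.3 z [ 6.7  8.8 10.7]
w bartop 1489 mean [  0.2  15.6 140.9] rect [0.1 4.8] [ 22.9 271.5] 0.3 z [133.8 142.3 146.1]
w saddletop 840 mean [  0.8   6.5 144.1] rect [0.1 3.5] [ 22.9 268.9] 0.3 z [140.9 144.4 146.2]
 slope [-0.00277893  0.00083681]
 y hist z>140 [33 26  0  0  0  0  0  0  0  4  7 11 30 47 31 29 27 18  0 11 29 25 28 28
 14  0 11 26 28 31 34 14  0  0  0  8 29 12  7 34 27 17 32 25  0  0  0  0
  0  0  0 19]
w nbtab 0
w nbbasket 522 mean [-14.7  66.6  63.7] rect [-13.4  65.7] [69.  26.5] 89.9 z [25.2 55.6 91.1]
w nbtab 261 mean [-14.8 -58.2 186.2] rect [-14.5 -62.2] [20.8  9.1] 87.1 z [153.6 193.9 198.4]
w nbbasket 616 mean [-15.5 -57.5  71.5] rect [-12.9 -59.6] [56.3 25.1] 89.6 z [30.7 76.8 91. ]
c base 1512 mean [-11.
[... 908 characters left out ...]
0.3 -35.6 139.7] rect [ 0.  -0.4] [273.9  23.5] 89.9 z [132.6 139.8 146.1]
s saddletop 83 mean [  0.9 -22.1 143.4] rect [ 2.  -1.2] [ 19.4 265.4] 0.3 z [140.4 143.7 146.1]
 slope [-0.00696581  0.00073998]
 y hist z>140 [2 3 0 0 0 0 0 0 2 4 6 6 6 3 2 2 1 0 0 0 0 0 0 0 0 0 1 1 2 3 1 1 0 0 0 5 2
 3 9 3 2 0 2 0 0 0 0 0 0 0 1 0]
s nbtab 70 mean [-15.6  61.1 180.5] rect [-15.9  54.7] [43.2 12.3] 75.5 z [150.5 174.2 197.6]
s nbbasket 244 mean [-16.5  57.5  61.5] rect [-13.7  66.4] [25.8 60.2] 3.9 z [27.  61.3 91.2]
s nbtab 98 mean [-14.1 -70.4 176.3] rect [-13.1 -65.6] [10.8 27.3] 4.4 z [152.5 175.2 197.5]
s nbbasket 307 mean [-16.5 -73.9  61.8] rect [-13.7 -66.3] [24.4 62.5] 3.3 z [25.7 62.5 90.2]
```

View pics/w3.png

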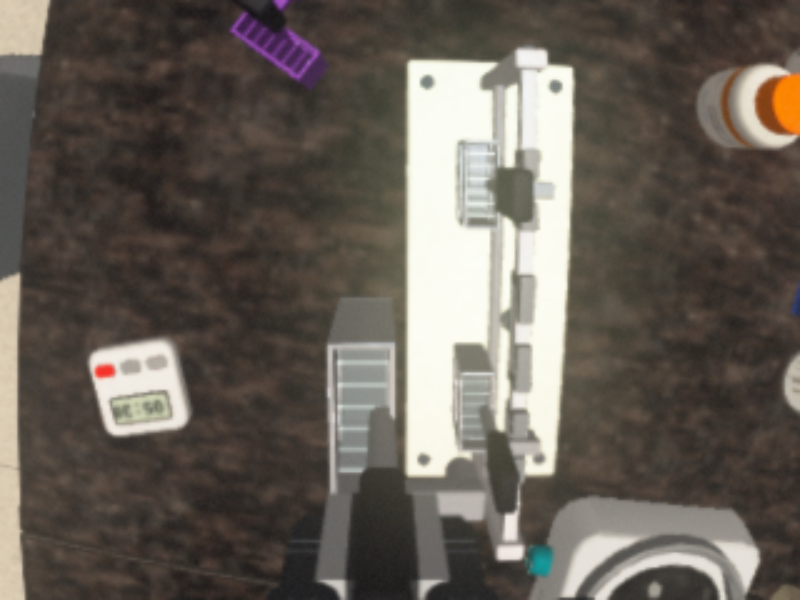

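The wrist view shows the bar running vertically at x≈523 px. The middle saddle spans rows 275 to 390 with its notch near row 340, and the two neighbours hang at rows 190 and 400. I'll refine the notch position and work out the entry.

```bash
cat >> h.py <<'E'
TH=.165;O=np.array([.6075,.0055]);M=np.array([[np.cos(TH),-np.sin(TH)],[np.sin(TH),np.cos(TH)]])
def rl(P): 
    P=np.array(P);return np.concatenate([(P[...,:2]-O)@M,P[...,2:]],-1)
def wl(x,y,z): return [*(O+M@np.array([x,y])),z]
E
python3 - <<'E'
from h import *
for n in "wc":
    z=np.load(f"r_{n}.npz");L=rl(z["P"]).reshape(-1,3)*1000
    m=(abs(L[:,0])<8)&(abs(L[:,2]-143)<3.5)
    y=np.sort(L[m,1]);i=np.where(np.diff(y)>4)[0]
    print(n,"runs",np.round(y[0],1),[(round(y[k],1),round(y[k+1],1)) for k in i],round(y[-1],1))
    a=m&(abs(L[:,2]-144)<2);print(" x range",np.percentile(L[a&(abs(L[:,1])<30),0],[3,50,97]))
go(wl(-.0103,.003,.3535),TH)
print(rl(manip.state()["tool_pos"]))
E
```

```text
w runs -131.3 [(np.float64(-121.3), np.float64(-82.1)), (np.float64(-43.6), np.float64(-33.1)), (np.float64(-8.2), np.float64(3.0)), (np.float64(27.0), np.float64(48.6)), (np.float64(87.5), np.float64(127.5))] 137.5
 x range [-4.72723674 -0.67550135  3.70072915]
c runs -135.4 [(np.float64(-124.7), np.float64(-86.1)), (np.float64(-63.6), np.float64(-35.5)), (np.float64(-11.1), np.float64(-1.5)), (np.float64(24.2), np.float64(45.0)), (np.float64(70.0), np.float64(335.1))] 341.6
 x range [-6.11885639 -1.18189174  3.22032159]
tool shift/0.12: [0.006 0.513 0.001]
turn/0.15: [-0.012 -0.003  0.011]
[-0.07189612  0.00213035  0.35376324]
```

Emit:
move_arm --plan '[[[0.006,0.1,0,0,0,0,1],[0,0.12,0,0,0,0,1],[0,0.12,0,0,0,0,1],[0,0.11,0,0,0,0,1],[0,0.057,0,0,0,0,1],[0,0,0.1,0,0,0,1],[0,0,0.15,0,0,0,1],[0,0,0.15,0,0,0,1],[0,0,0.1,0,0,0,1],[0,0,0,0,0,0,1]]]'

```text
time: 9.2
tool_pos: [0.5961, 0.0048, 0.2929]
tool_rot: [-0.001, 0.647, 0.763, -0.001]
contact_force: [-0.5, 0.3, -1.7]
gripper_width: 0.109
grasp_force: 58.5
```

```bash
cat > chk.py <<'E'
from h import *
s=st();T=np.array(s["tool_pos"]);print("TCP rail",np.round(rl(T)*1000,1));t=rl(T)*1000;h=t[2]-134
for n in("wrist","side","scene"):
    f=grab(n);P=wpts(f) if n=="wrist" else pts(f);L=rl(P).reshape(-1,3)*1000;q=f["pixels"].reshape(-1,3)
    np.savez(f"k_{n}.npz",L=L,q=f["pixels"])
    rep(n+" basket",L[(abs(L[:,0]-t[0]+6)<16)&(abs(L[:,1]-t[1])<32)&(L[:,2]>h+3)&(L[:,2]<h+74)]/1000)
    rep(n+" tip",L[(abs(L[:,0]-t[0]-20)<8)&(abs(L[:,1]-t[1])<12)&(L[:,2]>h+98)&(L[:,2]<h+126)]/1000)
    m=(abs(L[:,0])<8)&(abs(L[:,2]-143)<3.5)&(abs(L[:,1])<30);rep(n+" saddle",L[m]/1000)
E
python3 chk.py; python3 -c "
from h import *
go(wl(-.011,.003,.177),TH)"
```

```text
time 9.2
tool_pos [0.5961 0.0048 0.2929]
tool_rot [-0.0013  0.6468  0.7626 -0.0008]
contact_force [-0.5119  0.2501 -1.678 ]
ft_torque [0.0471 0.0049 0.0043]
gripper_width 0.109
grasp_force 58.5108
joint_pos [-0.1167 -0.0428  1.6068  0.      1.5806 -0.2807]
TCP rail [-11.4   1.2 292.9]
wrist basket 1659 mean [-17.9  11.1 214.6] rect [-16.7   3.7] [20.  49.3] 0.1 z [169.  218.9 230.6]
wrist tip 387 mean [  8.2   4.9 278.8] rect [7.2 3.3] [ 7.6 13.1] 87.3 z [263.7 282.3 284.5]
wrist saddle 365 mean [ -0.3  -0.4 144.4] rect [ 0.2 -1.4] [ 8.5 57.1] 0.4 z [141.9 144.5 145.8]
side basket 313 mean [-18.3  -7.3 201. ] rect [-16.3  -0.4] [20.7 58.7] 2.5 z [164.2 201.5 231.1]
side tip 29 mean [  8.6  -1.6 275.3] rect [ 7.  -0.6] [ 9.4 14. ] 51.0 z [263.  276.6 284.5]
side saddle 8 mean [ -3.1   9.4 143.6] rect [-2.1  8.2] [ 5.  18.8] 1.5 z [140.2 144.2 146. ]
scene basket 409 mean [-19.   -4.8 201.5] rect [-16.2  -0.5] [56.7 22.8] 90.0 z [163.7 203.6 231.9]
scene tip 26 mean [  8.9  -2.2 275.1] rect [ 8.1 -2.4] [12.2  7.8] 54.0 z [263.3 276.4 284.3]
scene saddle 17 mean [ -1.5 -20.4 142.9] rect [ -1.  -20.2] [19.5  7.8] 83.4 z [139.8 142.9 145. ]
tool shift/0.12: [ 0.018 -0.008  0.99 ]
turn/0.15: [ 0.009  0.003 -0.007]
```

Emit:
move_arm --plan '[[[0.01,0,0.1,0,0,0,1],[0,0,0.15,0,0,0,1],[0,0,0.18,0,0,0,1],[0,0,0.18,0,0,0,1],[0,0,0.15,0,0,0,1],[0,0,0.1,0,0,0,1],[0,0,0.04,0,0,0,1],[0,0,0.02,0,0,0,1],[0,0,0,0,0,0,1],[0,0,0,0,0,0,1]]]'

```text
time: 10.6
tool_pos: [0.5972, 0.0059, 0.1854]
tool_rot: [0.001, 0.647, 0.763, 0.0]
contact_force: [0.4, -0.2, -1.3]
gripper_width: 0.107
grasp_force: 59.7
```

```bash
python3 chk.py; python3 -c "
from h import *
go(wl(-.011,.002,.165),TH)
q=np.load('k_wrist.npz')['q'];g=np.load('k_side.npz')['q']
cv2.imwrite('pics/k1.png',np.hstack([cv2.resize(q[100:290,170:330],(400,475)),cv2.resize(g[140:270,215:325],(400,475))]))"
```

```text
time 10.6
tool_pos [0.5972 0.0059 0.1854]
tool_rot [6.000e-04 6.468e-01 7.626e-01 4.000e-04]
contact_force [ 0.4028 -0.2071 -1.3453]
ft_torque [ 0.0465 -0.0046  0.0773]
gripper_width 0.1073
grasp_force 59.7157
joint_pos [-0.1147  0.0186  1.7255  0.      1.396  -0.2787]
TCP rail [-10.1   2.1 185.4]
wrist basket 1671 mean [-16.2  11.9 107.4] rect [-14.7   4.5] [49.2 20.7] 89.7 z [ 61.5 111.7 123. ]
wrist tip 391 mean [  9.4   5.7 171.3] rect [8.4 4.4] [ 7.6 13.2] 87.6 z [156.3 174.8 177. ]
wrist saddle 474 mean [ -0.6  15.6 144.6] rect [-2.  14.9] [24.4 11.6] 88.9 z [140.8 144.8 146.2]
side basket 246 mean [-17.5  -4.8  96.3] rect [-12.6   2.1] [24.7 59.3] 0.3 z [ 55.4  99.1 122.8]
side tip 10 mean [ 10.4   1.6 173.7] rect [8.7 1.9] [ 6.3 14. ] 73.9 z [170.8 174.2 175.8]
side saddle 7 mean [ -2.7   7.2 143.5] rect [-0.8 11.3] [21.1  2.8] 67.0 z [140.9 144.3 144.9]
scene basket 343 mean [-18.4  -3.   94.8] rect [-16.2  -0. ] [25.1 55.8] 0.9 z [ 55.6  97.  123.8]
scene tip 24 mean [  8.8  -1.4 166.9] rect [ 6.7 -1.9] [12.1  8.1] 24.9 z [153.1 168.4 177.1]
scene saddle 25 mean [ -1.7  -3.9 143. ] rect [-1.2 -0.9] [ 9.3 50.4] 1.6 z [140.3 142.6 145.1]
tool shift/0.12: [-0.001 -0.006  0.167]
turn/0.15: [ 0.005  0.001 -0.007]
```

View pics/k1.png

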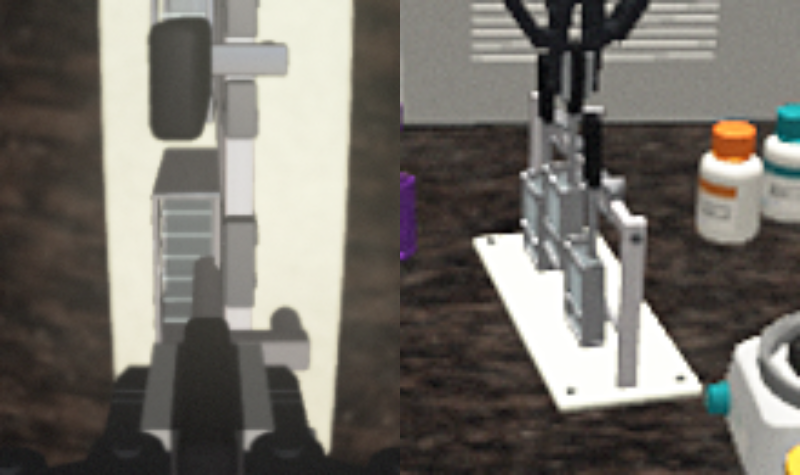

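The carrier hangs straight over the bar between the neighbours. It is about 1 mm too far back, so I correct that and lower slowly.

Emit:
move_arm --plan '[[[0,-0.009,0,0,0,0,1],[0,0,0.02,0,0,0,1],[0,0,0.02,0,0,0,1],[0,0,0.02,0,0,0,1],[0,0,0.02,0,0,0,1],[0,0,0.02,0,0,0,1],[0,0,0.02,0,0,0,1],[0,0,0.02,0,0,0,1],[0,0,0,0,0,0,1],[0,0,0,0,0,0,1]]]'

```text
time: 12.0
tool_pos: [0.5957, 0.0058, 0.1678]
tool_rot: [0.0, 0.647, 0.763, 0.0]
contact_force: [0.1, 0.3, -1.8]
gripper_width: 0.107
grasp_force: 59.7
```

```bash
python3 chk.py|egrep -v "saddle|scene"; python3 -c "
from h import *
go(wl(-.011,.002,.160),TH)"
```

```text
time 12.0
tool_pos [0.5957 0.0058 0.1678]
tool_rot [0.     0.6468 0.7626 0.    ]
contact_force [ 0.0975  0.2994 -1.7806]
ft_torque [-0.0458 -0.0368  0.0123]
gripper_width 0.1065
grasp_force 59.715
joint_pos [-0.1152  0.0307  1.7435  0.      1.3673 -0.2792]
TCP rail [-11.6   2.2 167.8]
wrist basket 1717 mean [-16.5  11.   88.5] rect [-14.2   5.7] [55.9 24.7] 89.9 z [ 48.1  93.6 105.4]
wrist tip 461 mean [  7.    6.4 152.2] rect [7.  7.2] [13.5 13.2] 87.3 z [139.2 154.8 159.4]
side basket 217 mean [-19.9  -1.5  81.5] rect [-14.4   1.7] [58.3 26.1] 85.5 z [ 39.1  86.9 106.3]
side tip 0
tool shift/0.12: [-0.002  0.004  0.066]
turn/0.15: [ 0.002  0.    -0.007]
```

Emit:
move_arm --plan '[[[0,0,0.01,0,0,0,1],[0,0,0.01,0,0,0,1],[0,0,0.01,0,0,0,1],[0,0,0.005,0,0,0,1],[0,0,0.005,0,0,0,1],[0,0,0.003,0,0,0,1],[0,0,0,0,0,0,1],[0,0,0,0,0,0,1],[0,0,0,0,0,0,1],[0,0,0,0,0,0,1]]]'

```text
time: 13.4
tool_pos: [0.5957, 0.0058, 0.1626]
tool_rot: [-0.0, 0.647, 0.763, -0.0]
contact_force: [-0.5, 1.4, -1.9]
gripper_width: 0.108
grasp_force: 59.7
```

Emit:
move_arm --plan '[[[0,0,0.003,0,0,0,1],[0,0,0,0,0,0,1],[0,0,0.003,0,0,0,1],[0,0,0,0,0,0,1],[0,0,0.002,0,0,0,1],[0,0,0,0,0,0,1],[0,0,0,0,0,0,1],[0,0,0,0,0,0,1],[0,0,0,0,0,0,1],[0,0,0,0,0,0,1]]]'

```text
time: 14.65
tool_pos: [0.5958, 0.0058, 0.1619]
tool_rot: [0.0, 0.647, 0.763, 0.0]
contact_force: [-1.8, 0.8, 2.9]
gripper_width: 0.11
grasp_force: 60.2
```

Contact: about 4.6 N on the saddle's flat top at the expected height. I feel along toward −y.

Emit:
move_arm --plan '[[[-0.006,0,0,0,0,0,1],[-0.006,0,0,0,0,0,1],[-0.006,0,0,0,0,0,1],[-0.006,0,0,0,0,0,1],[-0.006,0,0,0,0,0,1],[-0.005,0,0,0,0,0,1],[0,0,0,0,0,0,1],[0,0,0,0,0,0,1],[0,0,0,0,0,0,1],[0,0,0,0,0,0,1]]]'

```text
time: 15.9
tool_pos: [0.5965, 0.0015, 0.1616]
tool_rot: [0.0, 0.647, 0.763, 0.0]
contact_force: [0.0, 1.1, 4.1]
gripper_width: 0.112
grasp_force: 60.5
```

```bash
python3 -c "
from h import *
s=manip.state();print(rl(np.array(s['tool_pos']))*1000,s['contact_force'])"
```

```text
[-11.54412347  -2.11606262 161.63984474] [0.01986286 1.05565531 4.13706554]
```

Emit:
move_arm --plan '[[[-0.004,0,-0.001,0,0,0,1],[0,0,0,0,0,0,1],[-0.004,0,0,0,0,0,1],[0,0,0,0,0,0,1],[-0.004,0,0,0,0,0,1],[0,0,0,0,0,0,1],[0,0,0,0,0,0,1],[0,0,0,0,0,0,1],[0,0,0,0,0,0,1],[0,0,0,0,0,0,1]]]'

```text
time: 17.15
tool_pos: [0.5966, 0.0002, 0.1618]
tool_rot: [0.0, 0.647, 0.763, 0.0]
contact_force: [0.4, 0.2, -0.5]
gripper_width: 0.11
grasp_force: 59.7
```

Emit:
move_arm --plan '[[[-0.004,0,0.001,0,0,0,1],[0,0,0,0,0,0,1],[-0.004,0,0.001,0,0,0,1],[0,0,0,0,0,0,1],[-0.003,0,0.001,0,0,0,1],[0,0,0,0,0,0,1],[0,0,0,0,0,0,1],[0,0,0,0,0,0,1],[0,0,0,0,0,0,1],[0,0,0,0,0,0,1]]]'

```text
time: 18.4
tool_pos: [0.5968, -0.0011, 0.1613]
tool_rot: [-0.0, 0.647, 0.763, 0.0]
contact_force: [1.0, -0.0, -1.3]
gripper_width: 0.119
grasp_force: 59.7
```

The press is gone at a lower z, so the hook is over the notch. I lower in small steps.

Emit:
move_arm --plan '[[[0,0,0.004,0,0,0,1],[0,0,0,0,0,0,1],[0,0,0.004,0,0,0,1],[0,0,0,0,0,0,1],[0,0,0,0,0,0,1],[0,0,0,0,0,0,1],[0,0,0,0,0,0,1],[0,0,0,0,0,0,1],[0,0,0,0,0,0,1],[0,0,0,0,0,0,1]]]'

```text
time: 19.65
tool_pos: [0.5968, -0.0011, 0.1604]
tool_rot: [0.0, 0.647, 0.763, 0.0]
contact_force: [0.5, 0.1, -2.3]
gripper_width: 0.11
grasp_force: 59.7
```

```bash
python3 -c "
from h import *
s=st();print(rl(np.array(s['tool_pos']))*1000)"
```

```text
time 19.65
tool_pos [ 0.5968 -0.0011  0.1604]
tool_rot [0.     0.6468 0.7626 0.    ]
contact_force [ 0.5303  0.132  -2.2917]
ft_torque [-0.0057 -0.0176  0.0054]
gripper_width 0.1095
grasp_force 59.7408
joint_pos [-0.1265  0.0398  1.7469  0.      1.3548 -0.2905]
[-11.59852274  -4.75551379 160.41780852]
```

It moves down freely in the notch. I move 0.5 mm toward its centre and lower further.

Emit:
move_arm --plan '[[[-0.004,0,0.006,0,0,0,1],[0,0,0.006,0,0,0,1],[0,0,0.006,0,0,0,1],[0,0,0.006,0,0,0,1],[0,0,0.006,0,0,0,1],[0,0,0.006,0,0,0,1],[0,0,0.005,0,0,0,1],[0,0,0,0,0,0,1],[0,0,0,0,0,0,1],[0,0,0,0,0,0,1]]]'

```text
time: 20.9
tool_pos: [0.5969, -0.0016, 0.1555]
tool_rot: [0.0, 0.647, 0.763, 0.0]
contact_force: [0.3, 0.4, -1.1]
gripper_width: 0.108
grasp_force: 59.7
```

Emit:
move_arm --plan '[[[0,0,0.004,0,0,0,1],[0,0,0,0,0,0,1],[0,0,0.004,0,0,0,1],[0,0,0,0,0,0,1],[0,0,0.004,0,0,0,1],[0,0,0,0,0,0,1],[0,0,0,0,0,0,1],[0,0,0,0,0,0,1],[0,0,0,0,0,0,1],[0,0,0,0,0,0,1]]]'

```text
time: 22.15
tool_pos: [0.5969, -0.0016, 0.154]
tool_rot: [-0.0, 0.647, 0.763, -0.0]
contact_force: [-0.3, -0.4, -1.3]
gripper_width: 0.105
grasp_force: 59.8
```

Emit:
move_arm --plan '[[[0,0,0.003,0,0,0,1],[0,0,0,0,0,0,1],[0,0,0,0,0,0,1],[0,0,0,0,0,0,1],[0,0,0,0,0,0,1],[0,0,0,0,0,0,1],[0,0,0,0,0,0,1],[0,0,0,0,0,0,1],[0,0,0,0,0,0,1],[0,0,0,0,0,0,1]]]'

```text
time: 23.4
tool_pos: [0.597, -0.0016, 0.154]
tool_rot: [0.0, 0.647, 0.763, 0.0]
contact_force: [-3.6, 0.4, 4.6]
gripper_width: 0.109
grasp_force: 60.7
```

```bash
python3 chk.py
```

```text
time 23.4
tool_pos [ 0.597  -0.0016  0.154 ]
tool_rot [1.000e-04 6.468e-01 7.627e-01 1.000e-04]
contact_force [-3.5956  0.4137  4.6233]
ft_torque [ 0.0699  0.5013 -0.0326]
gripper_width 0.109
grasp_force 60.6637
joint_pos [-0.1272  0.0459  1.7519 -0.      1.3436 -0.2913]
TCP rail [-11.5  -5.2 154. ]
wrist basket 1843 mean [-16.4   4.7  73.5] rect [-14.4  -5. ] [63.4 24.4] 89.7 z [30.5 78.9 91.5]
wrist tip 420 mean [  7.5  -1.  140.3] rect [ 6.8 -0.2] [12.  14.5] 81.0 z [125.1 144.  145.6]
wrist saddle 822 mean [  0.4  12.5 144.3] rect [-1.  10.2] [14.7 33.5] 8.2 z [140.4 144.6 145.9]
side basket 179 mean [-20.8  -5.2  64.1] rect [-16.6  -6.2] [20.2 61.8] 0.5 z [24.1 68.2 92.1]
side tip 1
side saddle 3
scene basket 277 mean [-21.1  -7.5  63.3] rect [-17.6  -6.4] [56.6 22.6] 89.7 z [23.8 66.6 90.6]
scene tip 10 mean [  6.5  -9.7 142.5] rect [  4.6 -10. ] [10.5  8.4] 53.9 z [140.  143.2 145. ]
scene saddle 20 mean [ -0.7 -16.3 143.6] rect [ -1.4 -16.7] [26.7 13.1] 64.8 z [140.4 143.9 146.1]
```

The hook is home, exactly 8 mm below the flat-top contact. I relieve the press, let go and rise.

Emit:
move_arm --plan '[[[0,0,-0.003,0,0,0,1],[0,0,0,0,0,0,1],[0,0,0,0,0,0,0.86],[0,0,0,0,0,0,0.84],[0,0,0,0,0,0,0.8],[0,0,0,0,0,0,0.75],[0,0,0,0,0,0,0.7],[0,0,0,0,0,0,0.65],[0,0,0,0,0,0,0.6],[0,0,0,0,0,0,0.6]]]'

```text
time: 24.8
tool_pos: [0.5969, -0.0016, 0.154]
tool_rot: [0.0, 0.647, 0.763, 0.0]
contact_force: [-0.2, 0.4, 0.5]
gripper_width: 0.402
grasp_force: 0.0
```

```bash
python3 chk.py; python3 -c "
from h import *
q=np.load('k_wrist.npz')['q'];g=np.load('k_side.npz')['q']
cv2.imwrite('pics/k2.png',np.hstack([cv2.resize(q[100:320,170:340],(400,518)),cv2.resize(g[140:270,225:325],(400,518))]))"
```

```text
time 24.8
tool_pos [ 0.5969 -0.0016  0.154 ]
tool_rot [0.     0.6468 0.7626 0.    ]
contact_force [-0.2371  0.4273  0.5192]
ft_torque [ 0.0015  0.0178 -0.0275]
gripper_width 0.4022
grasp_force 0.0
joint_pos [-0.1273  0.0458  1.7518  0.      1.3439 -0.2912]
TCP rail [-11.6  -5.2 154. ]
wrist basket 1835 mean [-15.7   4.1  72.6] rect [-14.1  -4.9] [63.6 23.5] 89.5 z [26.  78.1 91.3]
wrist tip 463 mean [  5.4  -3.2 141. ] rect [ 7.1 -5.3] [23.8 13.2] 90.0 z [125.9 144.  145.8]
wrist saddle 1420 mean [1.000e-01 1.200e+00 1.444e+02] rect [ 1.4 -1.4] [13.  57.1] 0.1 z [140.5 144.6 145.9]
side basket 162 mean [-19.9  -4.3  66.2] rect [-15.7  -5.7] [20.5 58.6] 0.2 z [24.6 71.9 91.9]
side tip 1
side saddle 1
scene basket 272 mean [-20.   -6.9  63.8] rect [-16.8  -6.7] [22.7 55.4] 0.6 z [24.  66.9 91.2]
scene tip 13 mean [  7.3  -7.6 142.9] rect [ 6.4 -7.8] [15.1  7.8] 34.8 z [138.6 143.5 145.3]
scene saddle 18 mean [  0.4 -16.3 143.6] rect [ -0.2 -17.2] [25.5  8.8] 76.3 z [141.7 143.5 145.4]
```

View pics/k2.png

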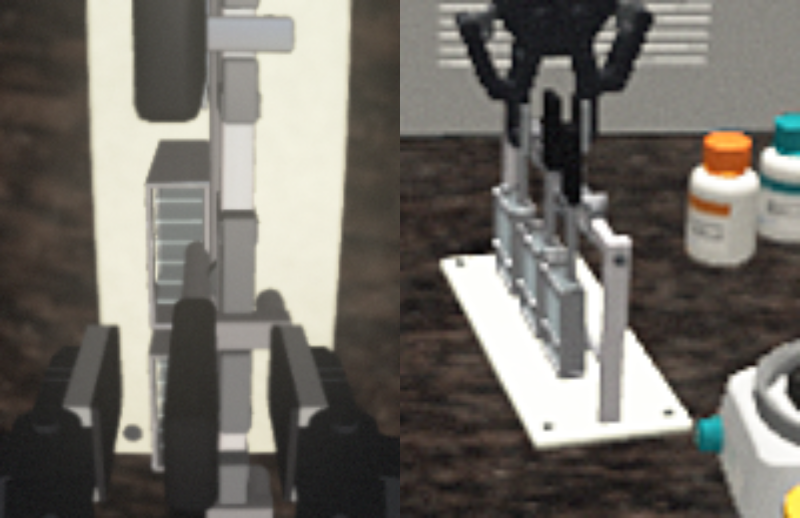

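Wrist panel: the hook bar at (245,335) sits flush in the saddle's notch, and the tab at (192,400) is free between the pads at (110,380) and (285,370). Side panel: the three baskets hang in line. I rise straight up.

Emit:
move_arm --plan '[[[0,0,-0.05,0,0,0,0.6],[0,0,-0.1,0,0,0,0.6],[0,0,-0.15,0,0,0,0.6],[0,0,-0.15,0,0,0,0.6],[0,0,-0.15,0,0,0,0.6],[0,0,-0.2,0,0,0,0.6],[0,0,-0.2,0,0,0,0.6],[0,0,-0.2,0,0,0,0.6],[0,0,-0.1,0,0,0,0.6],[0,0,0,0,0,0,0.6]]]'

```text
time: 26.2
tool_pos: [0.5973, -0.0016, 0.3115]
tool_rot: [0.001, 0.647, 0.763, 0.001]
contact_force: [-0.1, -0.5, -0.1]
gripper_width: 0.395
grasp_force: 0.0
```

```bash
python3 - <<'E'
from h import *
st();f=grab("wrist");L=rl(wpts(f)).reshape(-1,3)*1000;q=f["pixels"].reshape(-1,3)
for y in(66,-5,-66):
    m=(abs(L[:,1]-y)<32)&(L[:,0]<-2)&(L[:,0]>-32)
    for n,a,b in(("tab top",193,201),("basket top",84,94)):rep(f"{y} {n}",L[m&(L[:,2]>a)&(L[:,2]<b)]/1000)
    m=(abs(L[:,1]-y)<12)&(L[:,0]>5)&(L[:,0]<16)&(L[:,2]>115);rep(f"{y} hook",L[m]/1000)
cv2.imwrite("pics/w9.png",cv2.resize(f["pixels"][60:340,120:400],(590,590)))
E
```

```text
time 26.2
tool_pos [ 0.5973 -0.0016  0.3115]
tool_rot [1.000e-03 6.468e-01 7.627e-01 6.000e-04]
contact_force [-0.1076 -0.4715 -0.0725]
ft_torque [ 0.0334 -0.0233 -0.0092]
gripper_width 0.3952
grasp_force 0.0
joint_pos [-0.1272 -0.0492  1.5827 -0.      1.6058 -0.2913]
66 tab top 290 mean [-14.8  68.2 197. ] rect [-14.9  68.1] [20.9  9.6] 89.9 z [194.9 197.1 198.6]
66 basket top 182 mean [-18.8  70.5  89.3] rect [-17.4  68.9] [49.3 19.5] 90.0 z [84.2 89.9 91.6]
66 hook 41 mean [  7.9  68.9 145.1] rect [ 7.9 68.8] [5.3 6.3] 0.6 z [143.8 145.1 146.7]
-5 tab top 249 mean [-11.2  -2.7 197.2] rect [-11.2  -2.9] [ 9.2 20.8] 0.1 z [194.5 197.3 198.8]
-5 basket top 202 mean [-18.    1.4  88.7] rect [-15.8  -3.2] [50.6 18.8] 89.4 z [84.1 89.8 91.9]
-5 hook 1464 mean [  9.7   1.4 338. ] rect [ 9.1 -3.7] [24.1 10.3] 75.1 z [143.9 343.4 406.6]
-66 tab top 199 mean [-13.8 -62.2 196.8] rect [-13.8 -63. ] [21.1  8.9] 90.0 z [193.6 196.9 198.5]
-66 basket top 155 mean [-19.1 -61.6  88.6] rect [-16.1 -63.5] [49.7 20. ] 89.3 z [84.1 89.3 91.9]
-66 hook 73 mean [  8.5 -61.8 139.9] rect [  8.9 -63.2] [7.  8.4] 6.9 z [126.7 143.5 146. ]
```

View pics/w9.png

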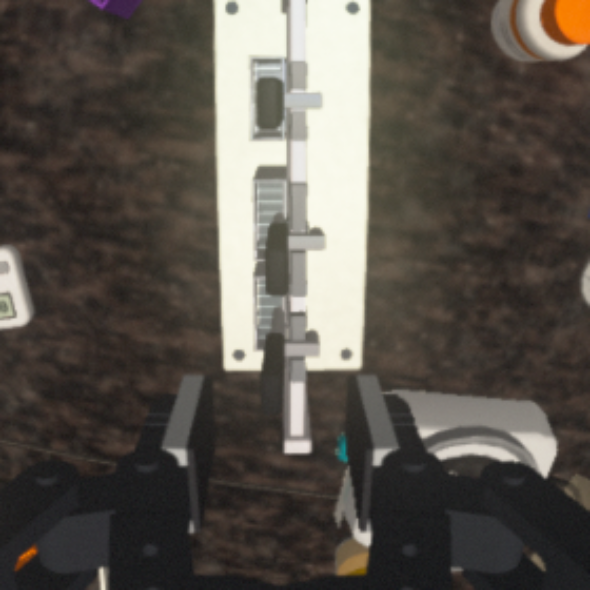

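The hooks at rows 100, 242 and 350 all sit in their notches. The three tab tops are at the same height (197 mm), so the carrier is home, the neighbours have not moved, and the gripper is clear.

```bash
python3 -c "
from plant import manip
print(manip.job_done())"
```

```text
the job is handed in; nothing more can be done
None
```

The carrier hangs fully home in the middle saddle's notch, released with the gripper clear; the neighbours still hang in their notches, and the job was handed in at about 26 s.

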